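# Switch on the printer's power under its spring flap

## Task

Switch on the printer's guarded power switch: with the closed fingers lift the clear spring flap on the power box, keep it up on the back of the fingers while you push the toggle beneath it fully over from right to left (as the robot sees it), then back out and let the flap drop shut. Nothing is to be gripped or forced, and leave the small bare toggle, the jar, the tape roll and the screwdriver alone.

Things in the scene. Friction and masses are not known exactly. Their poses are not given: they have to be found in the camera images.
- box: Grey power box fixed to the bench, 180 (x) x 260 (y) x 60 mm high, top level. Origin: centre of its underside; x from its front (sockets, towards the robot) to its back, y to its left seen from the robot, z up; turned up to 23 degrees. On top: the guarded switch in the left half (x -24 to 37, y -11 to 111 mm), a bare toggle front right, a flat display back right.
- guard_hinge (a point): Middle of the flap's hinge line, fixed on the box at box x 30, y 50, z 96 mm (36 mm above the box top); the hinge line runs along box y between two black posts (14 x 7 mm, to z 102 mm, centred 57 mm either side).
- guard (a joint): Angle of the flap, rad: 0 = shut (level), grows as its front lifts and swings back over the hinge, stop at 1.6. A spring and its weight shut it from any angle (about 1 to 2 N at the lip).
- guard_lip (a point): Middle of the top front edge of the flap; moves with it. The flap is 100 mm wide (box y), 3 mm thick, of slippery clear plastic with black side rails and black lip. Shut: from the hinge it runs 44 mm to the front, rising 7 mm, then its lip flares to the edge, 54 mm in front of and 26 mm above the hinge (62 mm above the box top). Below it front and sides are open; nothing stands before it.
- toggle (a joint): Angle of the guarded toggle, rad: 0 to 0.08 = off, leaning to the right (box -y, 26 degrees from upright); 0.9 = on, the stop, leaning 26 degrees to the left (box +y). It turns about the box's x axis and stays where it is left; about 1 to 1.5 N at the tip moves it.
- toggle_tip (a point): Centre of the 10 mm steel ball on the guarded toggle, a 7 mm bar. Its pivot is at box x 0, y 50, z 60 mm (on the box top, 30 mm in front of the hinge line), the ball 36 mm from it: when off, 32 mm above the box top and 16 mm right of the pivot. A bush 26 mm wide, 5 mm high surrounds the pivot.
- bare_toggle (a joint): Angle of the smaller toggle without a flap, rad: near 0 at the start. Not to be moved.
- bare_toggle_tip (a point): Centre of the 8 mm ball of the bare toggle; its pivot is at box x -30, y -75, z 60 mm, and it stands about 28 mm above the box top.
- jar: Small glass jar with a steel lid, 48 mm across, 60 mm high, standing on the bench to one side of the box; origin at the centre of its underside. Leave alone.
- tape: Roll of tape, 90 mm across, 45 mm high, lying flat on the bench to one side of the box; origin at the centre of its underside. Leave alone.
- driver: Screwdriver lying on the bench behind the box, handle at its -x end, about 0.2 m long. Leave alone.

How it is judged:
By the outcome, as a careful person would: the job done as asked, in the order asked, and still so for the second after the job is handed in, with the robot touching nothing.
It also fails if it takes over 43 s, if anything falls off the work surface, if the arm or the gripper's body presses on something with over 40 N, if the wrist force passes 120 N, or if a joint passes its speed limit or range.

## Robot

A 7-joint arm with a two-finger parallel gripper is mounted at the origin on the work surface. World frame = base frame: x ahead of the robot, y to its left, z up, the work surface at z = 0. Lengths are in m, angles in rad, forces in N, time in s.
With the tool pointing down it reaches from about 0.425 to 1.025 m from the base axis. Payload 9.4 kg.
Tool frame: the origin (TCP) lies between the finger pads; the fingertips stand 14 mm ahead of it and the grasp point (between the pads) lies 5 mm behind it; x points along the fingers, y is the direction in which the jaws open and shut, and the axes are right-handed (so a half turn about x gives the same grasp; the last joint's range is limited). The gripper opens to 93 mm and grips with 3 to 60 N. Pads are 15 mm wide; open, the fingers measure 128 mm over their backs; the gripper's body (75 mm by 188 mm) begins 65 mm behind the grasp point.
Start: joints at [-1.243, 0.599, -0.003, 1.599, 0.002, 0.943, -0.08], TCP at [0.286, 0.666, 0.233] pointing down, gripper open.
Joint ranges: [-2.57, 2.57], [-0.35, 1.97], [-1.29, 1.29], [0.11, 2.56], [-1.05, 4.19], [0.11, 1.86], [-2.63, 2.63]. Speed limits (rad/s): [2.22, 2.22, 3.01, 3.01, 3.14, 3.14, 3.14].

## Interface

Orientations are given as a rotation vector (axis times angle).
In Python, from station import manip gives the robot as it stands. The module is installed in compiled form; this text tells all that it offers.
- The arm moves only by the tool step_arm, never from a script. Its argument "rows" is a list of rows, each an object with "dp": the shift along the tool's x, y, z normalised to -1 to 1, where 1 is 500 mm, a list of three; "delta_rot": the turn, a rotation vector about the tool's x, y, z normalised to -1 to 1, where 1 is 90 degrees, a list of three. A call has 1 to 12 rows; each row is the pose to reach, as a shift and turn from the pose measured when the call began, along the tool's axes at that moment; what a row does not reach only later rows make up. A row lasts 1/12 s, in which the tool goes at most 41.7 mm and 7.16 degrees, less where a joint would pass 70% of its speed; a pose out of reach is approached as far as the arm can. A call with a number of a shift or a turn outside -1 to 1 is refused whole. A call with a gripper value outside its range is refused whole. "claw" is the opening, from 0 (shut) to 1 (fully open), set as the call begins (left out, the last holds). The fingers move at their own pace and stop on an object; "grip_force" is the grip in N (left out, the last holds). Time passes only in rows, so rows that repeat a pose let the fingers close. It gives the time, the measured TCP pose, the force and the opening at its end, in the units of the state.
- manip.state(): the state, without advancing time (a new reading comes with each control period).
- manip.snapshot(name): name is "side" or "top"; returns a dict with "color" (400x640x3 uint8, red, green, blue), "K" (3x3 intrinsics, pixels), "R" (3x3) and "t" (3): a world point X has camera coordinates R X + t. Camera axes: x right, y down, z forward; pixel columns grow to the right and rows downward; lengths in m; the calibration is good to about 2 mm. A picture is of the moment at which its call begins. There is no depth.
- manip.close_job(): hands the job in, once; it reports no verdict.
The state is a dict: "t": time; "joint_positions": joint angles; "joint_vel": joint speeds; "joint_torque": joint torques, N m; "eef_pos": TCP position; "tool_rot": TCP orientation; "force": force on the tool from outside, world axes, zero at the start; "ft_torque": the same for the moment, N m; "width": finger opening in m.
Only numpy, scipy, OpenCV 4.12 (cv2) and the standard library are available. Lean on these libraries where they do the work, as an engineer would, in place of code of your own. Each camera call takes 0.05 s, during which the arm holds its last target. There are 200 camera calls.

## Working session

There is one attempt and no reset: what is moved stays moved. The work goes in short steps, Python scripts to look and compute and a tool call to move; the robot and the scene stay as the last step left them, time stands still between calls to the robot, and variables do not carry over. Pictures are saved under pics/ and viewed, about 8 in all and at most 12, crops included, and the job is handed in when it is done.

Besides the shell and the picture viewer there is one more tool, called after "Emit:" by a JSON object that holds its "api" and its "payload", one argument or row to a line. step_arm: Moves the arm, as the interface text tells. Scaled input: -1 to 1 covers 500 mm each way for a shift and 90 degrees each way for a turn. Its arguments: {"type":"object","properties":{"rows":{"type":"array"},"claw":{"type":"number"},"grip_force":{"type":"number"}},"required":["rows"]}

```bash
mkdir -p pics; python3 - <<'E'
from station import manip
import cv2,numpy as np
s=manip.state(); print({k:np.round(v,3).tolist() for k,v in s.items()})
for n in("side","top"):
    d=manip.snapshot(n); cv2.imwrite(f"pics/{n}0.png",d["color"][:,:,::-1]); np.savez(f"{n}.npz",**d)
    print(n,d["K"].round(1).tolist(),(-d["R"].T@d["t"]).round(3),d["R"].round(3).tolist())
E
```

```text
{'t': 0.0, 'joint_positions': [-1.243, 0.6, -0.003, 1.6, 0.002, 0.943, -0.08], 'joint_vel': [0.0, -0.0, -0.0, 0.002, 0.001, -0.001, -0.0], 'joint_torque': [0.0, -76.51, 1.497, -25.237, -0.053, 0.017, 0.0], 'eef_pos': [0.285, 0.666, 0.232], 'tool_rot': [0.316, 1.548, -0.319], 'force': [0.364, 0.318, -0.324], 'ft_torque': [0.008, 0.013, 0.004], 'width': 0.093}
side [[390.9, 0.0, 323.3], [0.0, 390.9, 198.5], [0.0, 0.0, 1.0]] [ 0.187 -0.441  0.612] [[0.765, -0.644, 0.014], [-0.412, -0.506, -0.758], [0.495, 0.574, -0.652]]
top [[442.8, 0.0, 315.8], [0.0, 442.8, 191.8], [0.0, 0.0, 1.0]] [0.485 0.015 1.019] [[0.013, -1.0, -0.004], [-0.995, -0.012, -0.102], [0.102, 0.005, -0.995]]
```

View pics/top0.png

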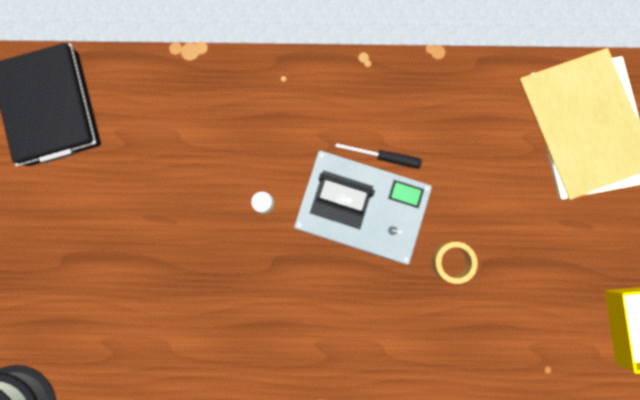

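View pics/side0.png

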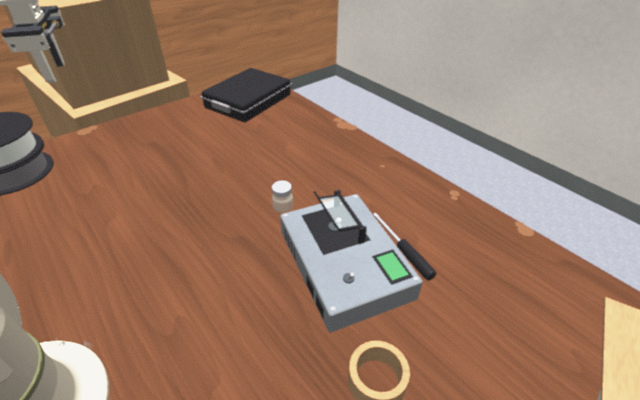

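The top view shows the box with corners near (318,151), (432,185), (409,264) and (295,228). The flap is at about (343,192), the bare toggle at (394,230), the jar at (262,202) and the tape at (456,262). In the side view the flap is at (338,212) and the guarded toggle at about (333,226).

```bash
cat > h.py <<'E'
import cv2,numpy as np
from scipy.spatial.transform import Rotation as Rn
def cast(d,uv,z):
    uv=np.atleast_2d(uv); r=np.c_[uv,np.ones(len(uv))]@np.linalg.inv(d["K"]).T@d["R"]; c=-d["R"].T@d["t"]
    return c+r*((z-c[2])/r[:,2])[:,None]
def proj(d,X):
    p=(np.atleast_2d(X)@d["R"].T+d["t"])@d["K"].T; return p[:,:2]/p[:,2:]
E
python3 - <<'E'
from h import *
d=np.load("top.npz"); hsv=cv2.cvtColor(d["color"],cv2.COLOR_RGB2HSV)
m=((hsv[...,1]<60)&(hsv[...,2]>100)).astype(np.uint8); roi=np.zeros_like(m); roi[140:275,283:440]=1; m*=roi
c=max(cv2.findContours(m,cv2.RETR_EXTERNAL,cv2.CHAIN_APPROX_NONE)[0],key=cv2.contourArea)
P=cast(d,c[:,0].astype(float),.06)
(cx,cy),(w,h),a=cv2.minAreaRect((P[:,:2]*1000).astype(np.float32)); print(cx,cy,w,h,a)
yaw=(a+45)%90-45
T=Rn.from_euler('z',yaw,degrees=True).as_matrix(); o=np.array([cx,cy,0])/1000
np.savez("box.npz",T=T,o=o); print("yaw",yaw,o)
pts=np.array([[-90,-130,60],[-90,130,60],[90,130,60],[90,-130,60],[30,-7,102],[30,107,102],[-24,0,122],[-24,100,122],[0,34,92],[-30,-75,88]])/1000
W=pts@T.T+o
out=[]
for n,(x0,y0) in(("top",(283,140)),("side",(260,170))):
    e=np.load(n+".npz"); im=cv2.resize(np.ascontiguousarray(e["color"][y0:y0+150,x0:x0+170,::-1]),None,fx=4,fy=4,interpolation=cv2.INTER_CUBIC)[:, :]
    for u,v in proj(e,W): cv2.drawMarker(im,(int((u-x0+.5)*4),int((v-y0+.5)*4)),(0,0,255),cv2.MARKER_CROSS,9,1)
    out.append(cv2.resize(im,None,fx=.58,fy=.58,interpolation=cv2.INTER_AREA))
cv2.imwrite("pics/chk.png",np.hstack(out)); print(W.round(3).tolist())
j=cast(d,[[262,202]],.06);t=cast(d,[[456,262]],.045);print("jar",j,"tape",t)
E
```

```text
552.7615966796875 -82.87373352050781 260.11932373046875 180.86558532714844 72.74552154541016
yaw -17.254478454589844 [ 0.5527616  -0.08287373  0.        ]
[[0.428, -0.18, 0.06], [0.505, 0.068, 0.06], [0.677, 0.015, 0.06], [0.6, -0.234, 0.06], [0.579, -0.098, 0.102], [0.613, 0.01, 0.102], [0.53, -0.076, 0.122], [0.56, 0.02, 0.122], [0.563, -0.05, 0.092], [0.502, -0.146, 0.088]]
jar [[0.55962817 0.13592675 0.06      ]] tape [[ 0.43532959 -0.28710349  0.045     ]]
```

View pics/chk.png

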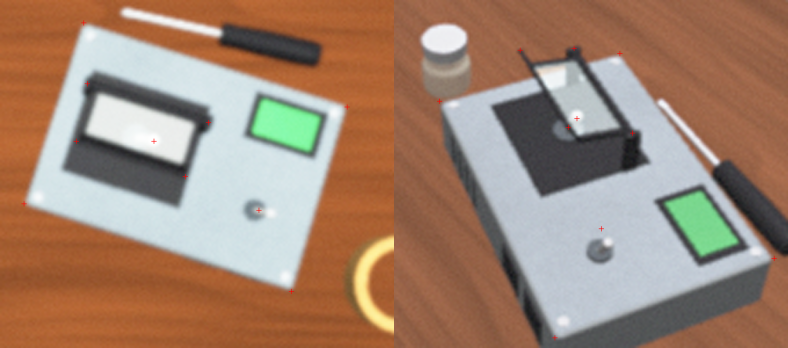

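```bash
cat >> h.py <<'E'
def axes(beta,sgn):
    B=np.load("box.npz"); s,c=np.sin(np.radians(beta)),np.cos(np.radians(beta))
    x=np.array([s,0,-c]); y=sgn*np.array([c,0,s]); return B["T"]@np.c_[x,y,np.cross(x,y)],B["T"],B["o"]
def plan(s,tips,beta=20,sgn=1):
    "tips: fingertip centres in box mm"
    A,T,o=axes(beta,sgn); R0=Rn.from_rotvec(s["tool_rot"]).as_matrix()
    dr=Rn.from_matrix(R0.T@A).as_rotvec()/(np.pi/2); tip=(np.array(s["eef_pos"])+R0[:,0]*.014-o)@T*1000
    print("t",round(s["t"],2),"tip box mm",tip.round(1),"F box",(np.array(s["force"])@T).round(2),"drot",dr.round(3),"w",s["width"])
    for p in tips:
        w=np.array(p)/1000@T.T+o-A[:,0]*.014; print(p,w.round(3),"dp",(R0.T@(w-s["eef_pos"])/.5).round(4))
E
python3 - <<'E'
from station import manip
from h import *
s=manip.state(); print(Rn.from_rotvec(s["tool_rot"]).as_matrix().round(2).tolist())
for g in(1,-1): plan(s,[(-90,12,170),(-60,12,86)],sgn=g)
E
```

```text
[[-0.0, 0.39, 0.92], [-0.0, 0.92, -0.39], [-1.0, -0.0, 0.0]]
t 0.1 tip box mm [-477.5  635.9  217.9] F box [ 0.39 -0.18  0.03] drot [ 0.924 -0.162  0.181] w 0.09324674383167228
(-90, 12, 170) [ 0.466 -0.043  0.183] dp [ 0.0991 -1.1618  0.8903]
(-60, 12, 86) [ 0.494 -0.052  0.099] dp [ 0.2671 -1.1553  0.95  ]
t 0.1 tip box mm [-477.5  635.9  217.9] F box [ 0.39 -0.18  0.03] drot [-1.054 -0.186 -0.167] w 0.09324674383167228
(-90, 12, 170) [ 0.466 -0.043  0.183] dp [ 0.0991 -1.1618  0.8903]
(-60, 12, 86) [ 0.494 -0.052  0.099] dp [ 0.2671 -1.1553  0.95  ]
```

Emit:
{"api": "step_arm", "payload": {
  "rows": [
    {"dp": [0, -0.08, 0.06], "delta_rot": [0.06, 0, 0]},
    {"dp": [0, -0.16, 0.12], "delta_rot": [0.12, 0, 0]},
    {"dp": [0, -0.24, 0.18], "delta_rot": [0.18, 0, 0]},
    {"dp": [0, -0.32, 0.24], "delta_rot": [0.25, 0, 0]},
    {"dp": [0, -0.4, 0.3], "delta_rot": [0.32, 0, 0]},
    {"dp": [0, -0.47, 0.36], "delta_rot": [0.38, 0, 0]},
    {"dp": [0, -0.54, 0.41], "delta_rot": [0.44, 0, 0]},
    {"dp": [0, -0.6, 0.46], "delta_rot": [0.5, 0, 0]},
    {"dp": [0, -0.66, 0.5], "delta_rot": [0.56, 0, 0]},
    {"dp": [0, -0.72, 0.55], "delta_rot": [0.6, 0, 0]},
    {"dp": [0, -0.72, 0.55], "delta_rot": [0.6, 0, 0]}
  ],
  "claw": 0,
  "grip_force": 5
}}

```text
t: 1.02
eef_pos: [0.3963, 0.2242, 0.2324]
tool_rot: [1.045, 1.304, -1.048]
force: [0.7, -0.9, 0.7]
width: 0.0241
```

```bash
python3 - <<'E'
from station import manip
from h import *
s=manip.state(); plan(s,[(-90,12,170)]); print(np.round(s["joint_positions"],2))
E
```

```text
t 1.02 tip box mm [-240.5  246.9  218.4] F box [ 0.91 -0.68  0.74] drot [ 0.328 -0.057  0.218] w 0.02411686404065094
(-90, 12, 170) [ 0.466 -0.043  0.183] dp [0.0993 0.0196 0.5524]
[-0.87  0.29  0.29  2.21 -0.13  0.66 -0.27]
```

Emit:
{"api": "step_arm", "payload": {
  "rows": [
    {"dp": [0, 0, 0.08], "delta_rot": [0.04, 0, 0.02]},
    {"dp": [0, 0, 0.16], "delta_rot": [0.08, -0.01, 0.05]},
    {"dp": [0.01, 0.01, 0.24], "delta_rot": [0.13, -0.02, 0.08]},
    {"dp": [0.03, 0.01, 0.32], "delta_rot": [0.18, -0.03, 0.11]},
    {"dp": [0.05, 0.02, 0.4], "delta_rot": [0.23, -0.04, 0.15]},
    {"dp": [0.07, 0.02, 0.47], "delta_rot": [0.28, -0.05, 0.19]},
    {"dp": [0.09, 0.02, 0.52], "delta_rot": [0.328, -0.057, 0.218]},
    {"dp": [0.1, 0.02, 0.552], "delta_rot": [0.328, -0.057, 0.218]},
    {"dp": [0.1, 0.02, 0.552], "delta_rot": [0.328, -0.057, 0.218]},
    {"dp": [0.1, 0.02, 0.552], "delta_rot": [0.328, -0.057, 0.218]},
    {"dp": [0.1, 0.02, 0.552], "delta_rot": [0.328, -0.057, 0.218]}
  ]
}}

```text
t: 1.93
eef_pos: [0.4627, -0.0411, 0.1859]
tool_rot: [1.508, 0.757, -1.191]
force: [-0.3, -1.0, -0.5]
width: 0.0006
```

```bash
python3 - <<'E'
from station import manip
from h import *
s=manip.state(); plan(s,[(-60,12,84)]); print(np.round(s["joint_positions"],2))
E
```

```text
t 1.93 tip box mm [-93.7  13.  172.7] F box [ 0.04 -1.04 -0.51] drot [0.002 0.01  0.007] w 0.0006174351389178047
(-60, 12, 84) [ 0.494 -0.052  0.097] dp [ 0.1898  0.0046 -0.0006]
[-0.33  0.3   0.24  2.47  0.81  0.11 -1.21]
```

Emit:
{"api": "step_arm", "payload": {
  "rows": [
    {"dp": [0.04, 0, 0.0], "delta_rot": [0, 0.01, 0.007]},
    {"dp": [0.08, 0, 0], "delta_rot": [0, 0.01, 0.007]},
    {"dp": [0.12, 0, 0], "delta_rot": [0, 0.01, 0.007]},
    {"dp": [0.16, 0.0, 0.0], "delta_rot": [0, 0.01, 0.007]},
    {"dp": [0.19, 0.004, 0.0], "delta_rot": [0, 0.01, 0.007]},
    {"dp": [0.19, 0.004, 0.0], "delta_rot": [0, 0.01, 0.007]},
    {"dp": [0.19, 0.004, 0.0], "delta_rot": [0, 0.01, 0.007]}
  ]
}}

```text
t: 2.52
eef_pos: [0.4948, -0.0516, 0.0976]
tool_rot: [1.524, 0.757, -1.168]
force: [1.0, -2.3, -1.9]
width: 0.0008
```

```bash
python3 - <<'E'
from station import manip
from h import *
s=manip.state(); plan(s,[(-30,12,84),(-10,12,82),(3,12,80)]); print(np.round(s["joint_positions"],2))
o=[]
for n,(x0,y0) in(("top",(263,120)),("side",(240,110))):
    e=manip.snapshot(n); o.append(cv2.resize(e["color"][y0:y0+180,x0:x0+170,::-1],(396,420),interpolation=cv2.INTER_CUBIC))
cv2.imwrite("pics/a.png",np.hstack(o))
E
```

```text
t 2.52 tip box mm [-59.9  12.7  84.5] F box [ 1.65 -1.85 -1.93] drot [ 0.002 -0.002 -0.002] w 0.0008298112435763145
(-30, 12, 84) [ 0.523 -0.061  0.097] dp [0.0215 0.0558 0.0016]
(-10, 12, 82) [ 0.542 -0.067  0.095] dp [0.039  0.092  0.0018]
(3, 12, 80) [ 0.555 -0.071  0.093] dp [0.0517 0.115  0.002 ]
[ 0.13  0.54 -0.32  2.47  2.09  0.35 -2.48]
```

View pics/a.png

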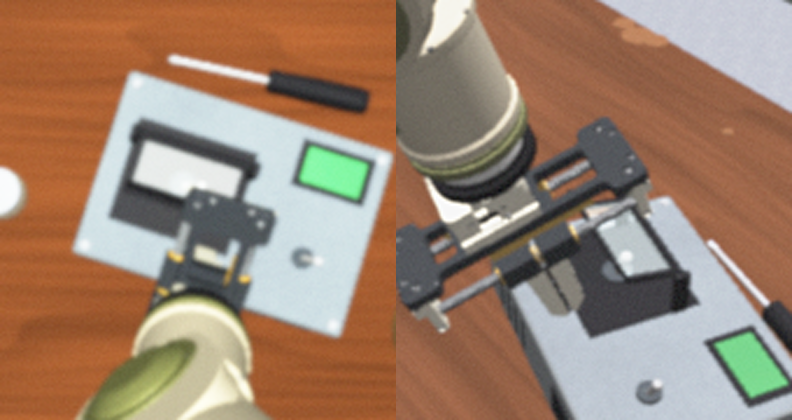

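The closed fingers are just in front of the flap's right side, at crop pixel (205,255) in the top view and (570,300) in the side view. They are clear of the lip and of the bare toggle.

Emit:
{"api": "step_arm", "payload": {
  "rows": [
    {"dp": [0.005, 0.013, 0.0], "delta_rot": [0, 0, 0]},
    {"dp": [0.011, 0.028, 0.001], "delta_rot": [0, 0, 0]},
    {"dp": [0.016, 0.042, 0.001], "delta_rot": [0, 0, 0]},
    {"dp": [0.0215, 0.056, 0.0015], "delta_rot": [0, 0, 0]},
    {"dp": [0.0215, 0.056, 0.0015], "delta_rot": [0, 0, 0]}
  ]
}}

```text
t: 3.03
eef_pos: [0.525, -0.0619, 0.0941]
tool_rot: [1.525, 0.76, -1.173]
force: [0.3, -0.2, 0.7]
width: 0.0005
```

```bash
python3 - <<'E'
from station import manip
from h import *
s=manip.state(); plan(s,[(-10,12,82),(3,12,80)]); print(np.round(s["joint_positions"],2))
E
```

```text
t 3.03 tip box mm [-27.9  11.8  81. ] F box [ 0.3  -0.08  0.66] drot [ 0.001 -0.002  0.001] w 0.000527134543388515
(-10, 12, 82) [ 0.542 -0.067  0.095] dp [ 0.0102  0.0344 -0.0004]
(3, 12, 80) [ 0.555 -0.071  0.093] dp [ 0.0228  0.0575 -0.0003]
[ 0.11  0.55 -0.25  2.4   2.05  0.28 -2.4 ]
```

Emit:
{"api": "step_arm", "payload": {
  "rows": [
    {"dp": [0.003, 0.009, 0], "delta_rot": [0, 0, 0]},
    {"dp": [0.005, 0.017, 0], "delta_rot": [0, 0, 0]},
    {"dp": [0.008, 0.026, 0], "delta_rot": [0, 0, 0]},
    {"dp": [0.01, 0.034, 0], "delta_rot": [0, 0, 0]},
    {"dp": [0.013, 0.04, 0], "delta_rot": [0, 0, 0]},
    {"dp": [0.016, 0.046, 0], "delta_rot": [0, 0, 0]},
    {"dp": [0.019, 0.052, 0], "delta_rot": [0, 0, 0]},
    {"dp": [0.022, 0.057, 0], "delta_rot": [0, 0, 0]},
    {"dp": [0.022, 0.057, 0], "delta_rot": [0, 0, 0]},
    {"dp": [0.022, 0.057, 0], "delta_rot": [0, 0, 0]}
  ]
}}

```text
t: 3.87
eef_pos: [0.5546, -0.0711, 0.0934]
tool_rot: [1.525, 0.76, -1.173]
force: [-0.6, 0.4, -0.8]
width: 0.0004
```

```bash
python3 - <<'E'
from station import manip
from h import *
s=manip.state(); plan(s,[(3,12,80),(3,30,80),(3,53,80)]); print(np.round(s["joint_positions"],2))
o=[]
for n,(x0,y0) in(("top",(303,150)),("side",(275,150))):
    e=manip.snapshot(n); o.append(cv2.resize(e["color"][y0:y0+110,x0:x0+110,::-1],(396,396),interpolation=cv2.INTER_CUBIC))
cv2.imwrite("pics/b.png",np.hstack(o))
E
```

```text
t 3.87 tip box mm [ 3.  11.8 80.2] F box [-0.71  0.24 -0.81] drot [ 0.    -0.002  0.001] w 0.0004251880875058304
(3, 12, 80) [ 0.555 -0.071  0.093] dp [ 0.0004 -0.0002 -0.0004]
(3, 30, 80) [ 0.56  -0.054  0.093] dp [ 0.0006 -0.0002 -0.0364]
(3, 53, 80) [ 0.567 -0.032  0.093] dp [ 0.0007 -0.0001 -0.0824]
[ 0.07  0.57 -0.16  2.34  2.    0.22 -2.32]
```

View pics/b.png

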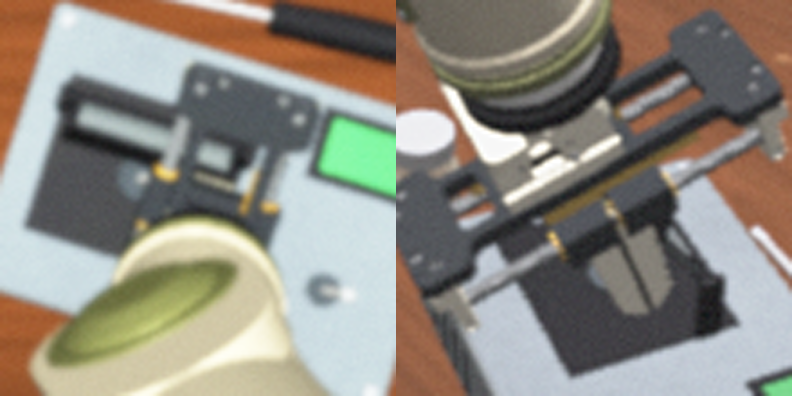

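The top view shows the flap tipped well up and resting on the finger backs, with its lip now near crop (130,120). The toggle, at crop (132,180), is still to the left of the fingers. The contact force is about 1 N.

Emit:
{"api": "step_arm", "payload": {
  "rows": [
    {"dp": [0, 0, -0.008], "delta_rot": [0, 0, 0]},
    {"dp": [0, 0, -0.015], "delta_rot": [0, 0, 0]},
    {"dp": [0, 0, -0.021], "delta_rot": [0, 0, 0]},
    {"dp": [0, 0, -0.027], "delta_rot": [0, 0, 0]},
    {"dp": [0, 0, -0.033], "delta_rot": [0, 0, 0]},
    {"dp": [0, 0, -0.039], "delta_rot": [0, 0, 0]},
    {"dp": [0, 0, -0.045], "delta_rot": [0, 0, 0]},
    {"dp": [0, 0, -0.051], "delta_rot": [0, 0, 0]},
    {"dp": [0, 0, -0.057], "delta_rot": [0, 0, 0]},
    {"dp": [0, 0, -0.063], "delta_rot": [0, 0, 0]},
    {"dp": [0, 0, -0.068], "delta_rot": [0, 0, 0]},
    {"dp": [0, 0, -0.072], "delta_rot": [0, 0, 0]}
  ]
}}

```text
t: 4.97
eef_pos: [0.5644, -0.0372, 0.0933]
tool_rot: [1.525, 0.759, -1.174]
force: [-5.0, -6.6, -0.6]
width: 0.0002
```

```bash
python3 - <<'E'
from station import manip
from h import *
s=manip.state(); plan(s,[(3,50,80),(3,53,80)]); print(np.round(s["joint_positions"],2))
E
```

```text
t 4.97 tip box mm [ 2.3 47.1 80.1] F box [-2.81 -7.82 -0.58] drot [ 0.    -0.001  0.002] w 0.00016913255279100964
(3, 50, 80) [ 0.566 -0.035  0.093] dp [ 0.0007  0.0011 -0.0058]
(3, 53, 80) [ 0.567 -0.032  0.093] dp [ 0.0007  0.0011 -0.0118]
[-0.03  0.57 -0.11  2.32  1.91  0.21 -2.3 ]
```

```bash
python3 - <<'E'
from station import manip
from h import *
o=[];B=np.load("box.npz")
for n,(x0,y0) in(("top",(293,150)),("side",(275,150))):
    e=manip.snapshot(n); im=cv2.resize(e["color"][y0:y0+110,x0:x0+110,::-1],(396,396),interpolation=cv2.INTER_CUBIC); o.append(im)
    for a in(-.454,0,.446):
        u=proj(e,np.array([0,.05+.036*np.sin(a),.06+.036*np.cos(a)])@B["T"].T+B["o"])[0]; print(n,a,((u-[x0,y0]+.5)*3.6).round())
cv2.imwrite("pics/c.png",np.hstack(o)); s=manip.state(); plan(s,[])
E
```

```text
top -0.454 [203. 183.]
top 0 [177. 174.]
top 0.446 [151. 166.]
side -0.454 [230. 255.]
side 0 [218. 232.]
side 0.446 [206. 218.]
t 5.07 tip box mm [ 2.3 47.  80.1] F box [-1.9  -4.67 -0.47] drot [ 0.    -0.001  0.002] w 0.00031367400665728454
```

View pics/c.png

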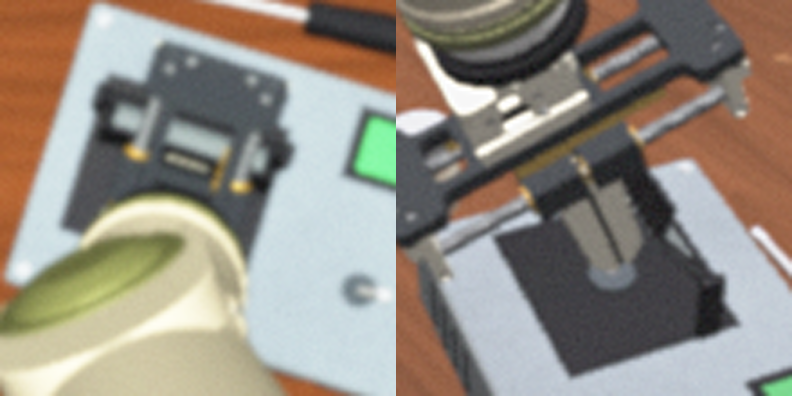

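The side view shows the fingers over the bush at crop (612,275) with the flap still up. The ball is hidden behind the fingers. The side force of about 5 N suggests the stop, so I'll nudge slightly to confirm.

Emit:
{"api": "step_arm", "payload": {
  "rows": [
    {"dp": [0, 0, -0.002], "delta_rot": [0, 0, 0]},
    {"dp": [0, 0, -0.003], "delta_rot": [0, 0, 0]},
    {"dp": [0, 0, -0.003], "delta_rot": [0, 0, 0]}
  ]
}}

```text
t: 5.32
eef_pos: [0.5643, -0.0371, 0.0931]
tool_rot: [1.524, 0.757, -1.177]
force: [-3.6, -4.7, -0.7]
width: 0.001
```

```bash
python3 - <<'E'
from station import manip
from h import *
s=manip.state(); plan(s,[(3,12,80)])
E
```

```text
t 5.32 tip box mm [ 2.2 47.2 80. ] F box [-2.06 -5.59 -0.71] drot [-0.001  0.001  0.002] w 0.0010310686418736645
(3, 12, 80) [ 0.555 -0.071  0.093] dp [0.0005 0.0015 0.0703]
```

It is blocked: the tip moved 0.2 mm for a 1.5 mm command. I'll back off to the right with the flap still up and check the toggle.

Emit:
{"api": "step_arm", "payload": {
  "rows": [
    {"dp": [0, 0.001, 0.01], "delta_rot": [0, 0, 0]},
    {"dp": [0, 0.001, 0.02], "delta_rot": [0, 0, 0]},
    {"dp": [0, 0.001, 0.03], "delta_rot": [0, 0, 0]},
    {"dp": [0, 0.001, 0.04], "delta_rot": [0, 0, 0]},
    {"dp": [0, 0.001, 0.05], "delta_rot": [0, 0, 0]},
    {"dp": [0, 0.001, 0.06], "delta_rot": [0, 0, 0]},
    {"dp": [0, 0.001, 0.07], "delta_rot": [0, 0, 0]},
    {"dp": [0, 0.001, 0.07], "delta_rot": [0, 0, 0]},
    {"dp": [0, 0.001, 0.07], "delta_rot": [0, 0, 0]}
  ]
}}

```text
t: 6.07
eef_pos: [0.5541, -0.0715, 0.0933]
tool_rot: [1.524, 0.756, -1.178]
force: [-1.2, -0.7, -0.5]
width: 0.0005
```

```bash
python3 - <<'E'
from station import manip
from h import *
o=[];B=np.load("box.npz")
for n,(x0,y0) in(("top",(303,150)),("side",(275,150))):
    e=manip.snapshot(n); im=cv2.resize(e["color"][y0:y0+110,x0:x0+110,::-1],(396,396),interpolation=cv2.INTER_CUBIC); o.append(im)
    for a in(-.454,0,.446):
        u=proj(e,np.array([0,.05+.036*np.sin(a),.06+.036*np.cos(a)])@B["T"].T+B["o"])[0]; print(n,a,((u-[x0,y0]+.5)*3.6).round())
cv2.imwrite("pics/d.png",np.hstack(o)); s=manip.state(); plan(s,[(-30,12,82),(-70,12,90)])
E
```

```text
top -0.454 [167. 183.]
top 0 [141. 174.]
top 0.446 [115. 166.]
side -0.454 [230. 255.]
side 0 [218. 232.]
side 0.446 [206. 218.]
t 6.17 tip box mm [ 2.7 11.9 80.1] F box [-0.95 -0.96  0.18] drot [-0.001  0.001  0.002] w 0.0005896827568544424
(-30, 12, 82) [ 0.523 -0.061  0.095] dp [-0.0257 -0.0602 -0.0001]
(-70, 12, 90) [ 0.485 -0.049  0.103] dp [-6.79e-02 -1.30e-01  1.00e-04]
```

View pics/d.png

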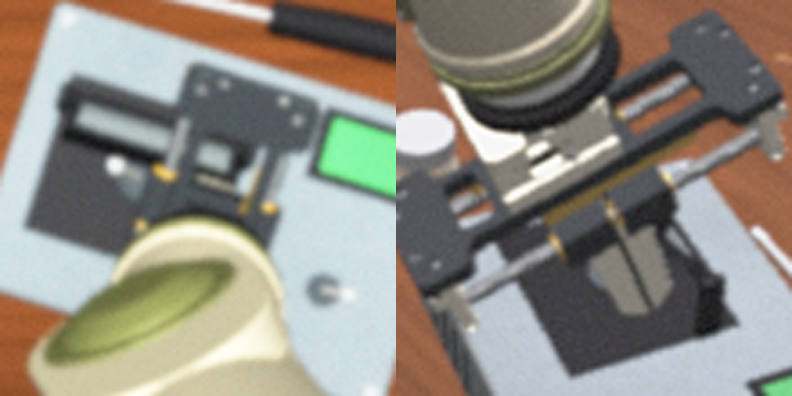

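The ball is at crop (115,165) in the top view, against a predicted "on" position of (115,166), so the toggle is fully over. Now I'll back out along the way I came in.

Emit:
{"api": "step_arm", "payload": {
  "rows": [
    {"dp": [-0.003, -0.007, 0], "delta_rot": [0, 0, 0]},
    {"dp": [-0.006, -0.015, 0], "delta_rot": [0, 0, 0]},
    {"dp": [-0.01, -0.023, 0], "delta_rot": [0, 0, 0]},
    {"dp": [-0.013, -0.031, 0], "delta_rot": [0, 0, 0]},
    {"dp": [-0.017, -0.04, 0], "delta_rot": [0, 0, 0]},
    {"dp": [-0.021, -0.05, 0], "delta_rot": [0, 0, 0]},
    {"dp": [-0.026, -0.06, 0], "delta_rot": [0, 0, 0]},
    {"dp": [-0.032, -0.075, 0], "delta_rot": [0, 0, 0]},
    {"dp": [-0.04, -0.09, 0], "delta_rot": [0, 0, 0]},
    {"dp": [-0.05, -0.105, 0], "delta_rot": [0, 0, 0]},
    {"dp": [-0.055, -0.115, 0], "delta_rot": [0, 0, 0]},
    {"dp": [-0.055, -0.115, 0], "delta_rot": [0, 0, 0]}
  ]
}}

```text
t: 7.17
eef_pos: [0.4923, -0.0516, 0.0998]
tool_rot: [1.523, 0.757, -1.177]
force: [-0.1, 0.0, 0.2]
width: 0.0004
```

```bash
python3 - <<'E'
from station import manip
from h import *
s=manip.state(); plan(s,[(-75,12,150)]); print(np.round(s["joint_positions"],2))
E
```

```text
t 7.17 tip box mm [-62.3  11.9  86.6] F box [-0.15 -0.01  0.23] drot [-0.     0.001  0.002] w 0.0004189710511193635
(-75, 12, 150) [ 0.48  -0.048  0.163] dp [-1.279e-01  1.890e-02 -1.000e-04]
[ 0.12  0.53 -0.31  2.47  2.06  0.34 -2.46]
```

Emit:
{"api": "step_arm", "payload": {
  "rows": [
    {"dp": [-0.02, 0, 0], "delta_rot": [0, 0, 0]},
    {"dp": [-0.04, 0.005, 0], "delta_rot": [0, 0, 0]},
    {"dp": [-0.06, 0.01, 0], "delta_rot": [0, 0, 0]},
    {"dp": [-0.08, 0.015, 0], "delta_rot": [0, 0, 0]},
    {"dp": [-0.1, 0.018, 0], "delta_rot": [0, 0, 0]},
    {"dp": [-0.1, 0.018, 0], "delta_rot": [0, 0, 0]},
    {"dp": [-0.1, 0.018, 0], "delta_rot": [0, 0, 0]}
  ]
}}

```text
t: 7.75
eef_pos: [0.4847, -0.0487, 0.1504]
tool_rot: [1.523, 0.757, -1.176]
force: [-0.4, 0.8, -0.5]
width: 0.0004
```

```bash
python3 - <<'E'
from station import manip
from h import *
o=[];B=np.load("box.npz")
for n,(x0,y0) in(("top",(283,140)),("side",(240,150))):
    e=manip.snapshot(n); o.append(cv2.resize(e["color"][y0:y0+130,x0:x0+130,::-1],(396,396),interpolation=cv2.INTER_CUBIC))
    L=np.array([[-24,0,122],[-24,100,122],[0,66,92]])/1e3
    print(n,((proj(e,L@B["T"].T+B["o"])-[x0,y0]+.5)*396/130).round().tolist())
cv2.imwrite("pics/e.png",np.hstack(o)); s=manip.state(); plan(s,[]); print(np.round(s["joint_positions"],2),np.abs(s["joint_vel"]).max())
E
```

```text
top [[243.0, 232.0], [100.0, 185.0], [158.0, 171.0]]
side [[290.0, 228.0], [227.0, 127.0], [281.0, 185.0]]
t 7.85 tip box mm [-70.7  12.1 136.4] F box [0.01 1.33 0.78] drot [-0.     0.001  0.002] w 0.0005098317985675833
[-0.08  0.4  -0.03  2.46  1.78  0.15 -2.17] 0.013084254393400396
```

View pics/e.png

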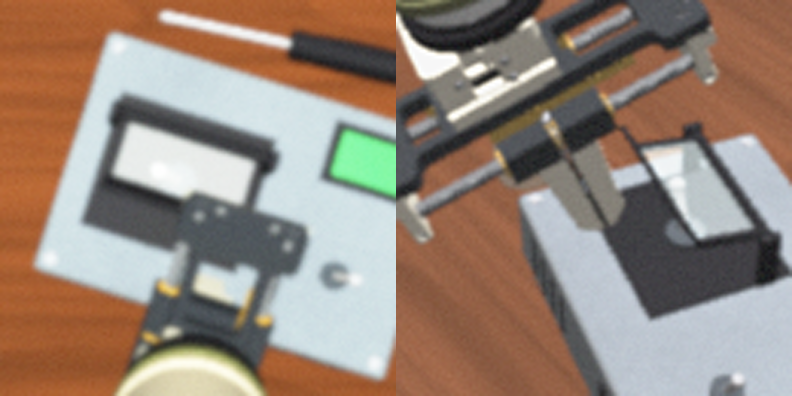

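The flap is shut: its lip's left end is at about (105,183) in the top crop, against (100,185) predicted. The ball shows through it at (158,171), which is the "on" position. The bare toggle is unchanged and the fingers are clear.

```bash
python3 -c "
from station import manip
print(manip.close_job())"
```

```text
the job is handed in; nothing more can be done
None
```

The guarded switch is on, the flap has dropped shut, and the job was handed in at about 7.9 s of robot time.

**What I did:** The closed fingers went in under the right part of the lip and lifted the flap, by about 40 degrees going by the geometry. They kept it up on their backs while pushing the toggle from right to left until it met its stop. The arm then moved back to the right with the flap still up, backed out, and rose clear.

**Last checks:**
- **Toggle:** in the top view the ball is within about 1 pixel of its predicted "on" position, both with the flap up and seen through it once shut.
- **Flap:** the visible end of the lip is within about 2 mm of its predicted shut position.
- **Contact:** the last force reading was about 1.5 N with the fingers standing free. Free-air readings earlier ran from 0.3 to 3 N, so I take it as noise.
- **Other items:** the bare toggle looked unchanged in the last picture. The jar and tape were not in that crop, but the arm stayed clear of both, as it did of the screwdriver.

**Not as expected:**
- **Finger width:** the stop came about 6 mm sooner than I worked out, probably because the fingers are wider than the pads.
- **Force at the stop:** because of that, the side force read up to about 8 N there. I also added a 1.5 mm nudge to confirm the stop, at about 6 N.

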